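Lock out the stabiliser leg and prime the test pump

TASK

Swing the folded stabiliser leg of the hand test pump all the way out until its spring index pin drops home, pushing firmly through the stiff spot near the end, with no more than a light grip on the knob and without forcing the leg hard against its stop. Only then pump the lever at least three full strokes, each fully down and fully back up, and leave the lever up, the leg locked out and the things around the pump undisturbed.

Things in the scene. Friction and masses are not known exactly. Their poses are not given: they have to be found in the camera images.
- pump: Grey hand test pump bolted to the bench: plate 240 x 90 x 18 mm, horizontal barrel, gauge at the +x end (top 125 mm high), a 12 mm thick ear on the +y side for the leg. Origin: centre of the plate's underside; +x from the lever's paddle end to the gauge, +y to the leg's side, z up.
- leg_hinge (a point): Vertical hinge axis of the leg at bar height: pump frame (-60, 95, 37) mm. The 84 mm disc bracket here, whose arm holds the index pin, is clamped at another angle each time, not reported: the end stop and notch lie where the leg points, anywhere between 85 and 115 degrees from the pump's +x towards +y. Feel for them or watch the pin.
- leg_knob (a point): Centre of the upright black knob on the leg's free end: 26 mm diameter, from 45 to 107 mm above the bench, 140 mm from the hinge. The leg is a steel bar 24 mm wide, 27 to 39 mm high; it starts 5 to 52 degrees from the pump's +x and swings counter-clockwise seen from above, at 1 to 3 N, with a stiff rib (4 to 12 N) just before the notch, then a hard stop. x: along the leg, outward; z up.
- pin (a joint): Height in m of the sprung index pin (black 24 mm button head on the bracket's arm, 36 mm from the hinge axis): about 0.006 while it rides on the leg's plate, up to 0.010 on the rib, 0 when it has dropped home and locks the leg. Nothing else need touch it.
- lever_pivot (a point): The lever's horizontal pivot (along the pump's y): pump frame (50, 0, 105) mm.
- lever_grip (a point): Centre of the lever's black rubber paddle, 160 mm from the pivot: 100 mm long, 34 mm wide (along the pump's y), 22 mm thick. It starts raised at 43 degrees over the pump's -x end (centre about 214 mm high); pressed fully down it lies level, 105 mm high. x: along the lever towards the pivot.
- lever (a joint): Lever angle in rad: 0 fully up (a spring returns it), 0.75 fully down. At the paddle it takes about 6 N at first and 14 N at the bottom. A stroke counts as full from above 0.68 down to below 0.08.
- cylinder: Bystander: small aluminium calibration-gas cylinder standing upright, 74 mm diameter, 230 mm tall with its brass valve. Origin: centre of its underside.
- tin: Bystander: yellow-labelled tin standing upright, 66 mm diameter, 120 mm tall. Origin: centre of its underside.
- jbox: Bystander: grey junction box with lid, 106 x 146 x 72 mm, a black cable gland on its -x side. Origin: centre of its underside.
- detector: Bystander: yellow pocket gas detector lying flat, 52 x 95 x 26 mm. Origin: centre of its underside.

How it is judged:
On the way, in this order (a step that is already met when the one before it is completed fails the run):
1. the leg stands out from the pump and its index pin has dropped home (value of joint pin below 0.002 m and y of leg_knob in the frame of pump above 0.205 m), for 0.3 s.
2. the first stroke: lever pressed fully down (value of joint lever above 0.68 rad), for 0.05 s.
3. the first stroke: lever fully back up (value of joint lever below 0.08 rad), for 0.05 s.
4. the second stroke: lever pressed fully down (value of joint lever above 0.68 rad), for 0.05 s.
5. the second stroke: lever fully back up (value of joint lever below 0.08 rad), for 0.05 s.
6. the third stroke: lever pressed fully down (value of joint lever above 0.68 rad), for 0.05 s.
7. the third stroke: lever fully back up (value of joint lever below 0.08 rad), for 0.05 s.
At the end, for the whole second after the job is handed in: The index pin is home (less than 2 mm up), the leg's knob stands more than 205 mm out to the pump's +y side, the lever is up (below 0.08 rad) and at rest, and the cylinder, tin, junction box and detector are at rest within 30 mm of where they stood (all of step 1 and value of joint lever below 0.08 rad and velocity of joint lever below 0.1 rad/s and linear speed of each of cylinder, tin, jbox, detector below 0.02 m/s and distance of each of cylinder, tin, jbox, detector from where it was at the start of the episode below 0.03 m); the robot touches nothing.
It fails at once if the lever was pumped more than half way while the leg was not locked out (value of joint lever above 0.4 rad and value of joint pin above 0.004 m).
It fails at once if the leg was squeezed or forced with more than 100 N (contact force between the fingers and leg above 100 N).
It fails at once if a bystander was pushed away or tipped (distance of any of cylinder, tin, jbox, detector from where it was at the start of the episode above 0.03 m or angle between any of cylinder, tin, jbox, detector's own z axis and vertical above 0.4 rad).
It also fails if it takes over 72 s, if anything falls off the work surface, if the arm or the gripper's body presses on something with over 40 N, if the wrist force passes 120 N, or if a joint passes its speed limit or range.

ROBOT

A 6-joint arm with a two-finger parallel gripper is mounted at the origin on the work surface. World frame = base frame: x ahead of the robot, y to its left, z up, the work surface at z = 0. Lengths are in m, angles in rad, forces in N, time in s.
With the tool pointing down it reaches from about 0.425 to 0.95 m from the base axis. Payload 3.5 kg.
Tool frame: the origin (TCP) lies midway between the tips of the shut fingers; the grasp point (between the pads) lies 19 mm behind it; z points along the fingers, y is the line along which they close (so a half turn about z gives the same grasp; the last joint's range is limited). The gripper opens to 85 mm and grips with 20 to 120 N. Pads are 22 mm wide; open, the fingers measure 114 mm over their backs; the gripper's body (76 mm by 85 mm) begins 54 mm behind the grasp point. The pads swing forward as they close: fully open they stand 13 mm farther back than shut.
Start: joints at [0.953, 0.286, 1.577, -0, 1.279, -0.15], TCP at [0.304, 0.602, 0.231] pointing down, gripper open.
Joint ranges: [-2.77, 2.77], [-0.9, 2.22], [0.21, 2.48], [-1.53, 4.67], [0.24, 2.81], [-2.84, 2.84]. Speed limits (rad/s): [2.79, 2.79, 3.14, 3.14, 3.14, 3.14].

INTERFACE

Orientations are given as a unit quaternion [x, y, z, w].
In Python, from plant import ctrl gives the robot as it stands.
- The arm moves only by the tool move_arm, never from a script. Its argument "plan" is a list of rows, each an object of numbers: "x", "y", "z": the shift along the tool's x, y, z in m; "yaw": the turn about the tool's z in rad; "fingers": the closure, from 0 (fully open) to 1 (shut). In form: [{"x": .., "y": .., "z": .., "yaw": .., "fingers": ..}, ...]. A call has 1 to 5 rows; each row is the pose to reach, as a shift and turn from the pose commanded when the call began, along the tool's axes at that moment; what a row does not reach only later rows make up. A row lasts 1/10 s, in which the tool goes at most 50 mm and 8.59 degrees, less where a joint would pass 70% of its speed; a pose out of reach is approached as far as the arm can. A call with a gripper value outside its range is refused whole. The fingers move at their own pace and stop on an object; "force" is the grip in N (left out, the last holds). Time passes only in rows, so rows that repeat a pose let the fingers close. It gives the time, the measured TCP pose, the force, the opening and the grip force at its end, in the units of the state.
- ctrl.get_state(): the state, without advancing time (a new reading comes with each control period).
- ctrl.read_camera(name): name is "side" or "top"; returns the picture (400x640x3 uint8, red, green, blue); there is no depth.
- ctrl.camera_model(name): a dict with "intrinsics" (3x3 intrinsics, pixels), "distortion" ([k1, k2, p1, p2, k3] as OpenCV has them; the pictures are not rectified), "cam_to_world" (4x4, takes a point from camera to world coordinates). Camera axes: x right, y up, looking along -z (the intrinsics and any distortion apply to the point x, -y, -z); pixel columns grow to the right and rows downward; lengths in m; the calibration is good to about 2 mm. A picture is of the moment at which its call begins. camera_model takes no time and is no camera call.
- ctrl.sign_off(): hands the job in; it is judged then, once.
The state is a dict: "time": time; "qpos": joint angles; "dq": joint speeds; "joint_efforts": joint torques, N m; "eef_pos": TCP position; "tcp_rot": TCP orientation; "contact_force": force on the tool from outside, world axes, zero at the start; "wrist_torque": the same for the moment, N m; "opening": opening from 0.0 (shut) to 1.0 (fully open); "finger_force": force on a finger pad.
Only numpy, scipy, OpenCV 4.12 (cv2) and the standard library are available. Lean on these libraries where they do the work, as an engineer would, in place of code of your own. Each camera call takes 0.05 s, during which the arm holds its last target. There are 200 camera calls.

## Working session

There is one attempt and no reset: what is moved stays moved. The work goes in short steps, Python scripts to look and compute and a tool call to move; the robot and the scene stay as the last step left them, time stands still between calls to the robot, and variables do not carry over. Pictures are saved under pics/ and viewed, at most 14 in all, crops included, and the job is handed in when it is done.

Besides the shell and the picture viewer there is one more tool, called after "Call:" by a JSON object that holds its "name" and its "arguments". move_arm: Moves the arm, as the interface text tells. Its arguments: {"type":"object","properties":{"plan":{"type":"array"},"force":{"type":"number"}},"required":["plan"]}

```bash
mkdir -p pics; ls; python3 - <<'E'
from plant import ctrl
import cv2
for n in("top","side"):
    cv2.imwrite(f"pics/{n}0.png",ctrl.read_camera(n)[:,:,::-1])
    m=ctrl.camera_model(n);print(n,m)
s=ctrl.get_state();print(s)
E
```

```text
pics
top {'intrinsics': array([[390.49750177,   0.        , 322.20356134],
       [  0.        , 390.49750177, 197.3271616 ],
       [  0.        ,   0.        ,   1.        ]]), 'distortion': array([-0.0778046,  0.       ,  0.       ,  0.       ,  0.       ]), 'cam_to_world': array([[-0.01149372,  0.98013278, -0.19800916,  0.31746067],
       [-0.99992387, -0.01215509, -0.00212489,  0.05000044],
       [-0.0044895 ,  0.19796966,  0.98019787,  1.28025134],
       [ 0.        ,  0.        ,  0.        ,  1.        ]])}
side {'intrinsics': array([[519.91315225,   0.        , 319.32483326],
       [  0.        , 519.91315225, 206.21795804],
       [  0.        ,   0.        ,   1.        ]]), 'distortion': array([-0.1435707,  0.       ,  0.       ,  0.       ,  0.       ]), 'cam_to_world': array([[ 0.98559549,  0.08296216, -0.14737303,  0.37187106],
       [-0.1685996 ,  0.55029935, -0.81776818, -1.0848411 ],
       [ 0.01325547,  0.83083566,  0.55635995,  0.92318222],
       [ 0.        ,  0.        ,  0.        ,  1.        ]])}
{'time': 0.1, 'qpos': array([ 9.52988687e-01,  2.87149562e-01,  1.57805665e+00, -3.21448634e-06,
        1.27858904e+00, -1.50017219e-01]), 'dq': array([ 2.82649060e-04, -1.85319131e-03, -2.45131835e-03,  9.52100774e-04,
       -8.65247084e-05,  9.71316081e-04]), 'joint_efforts': array([ 3.54314670e-04, -4.07294369e+01, -2.93699366e+01, -1.61286221e-04,
        3.42519575e-03, -1.79373529e-05]), 'eef_pos': array([0.30399951, 0.60199373, 0.23002306]), 'tcp_rot': array([ 2.31767827e-01,  9.72770508e-01, -1.02171137e-03, -4.11067479e-04]), 'contact_force': array([-0.16318211,  1.14401525,  0.08691268]), 'wrist_torque': array([ 0.02632018, -0.02379034,  0.02200609]), 'finger_force': 0.0, 'opening': 0.9994277674594416}
```

View pics/top0.png

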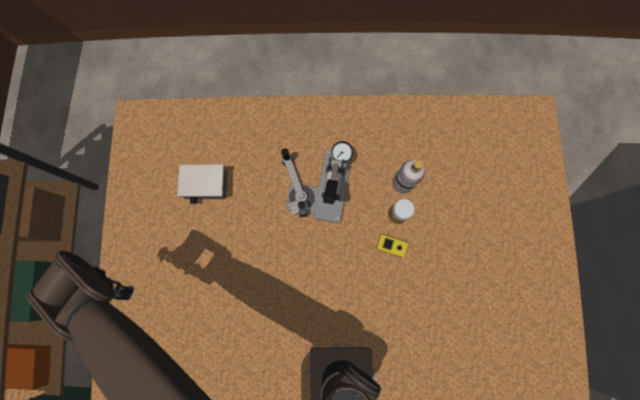

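View pics/side0.png

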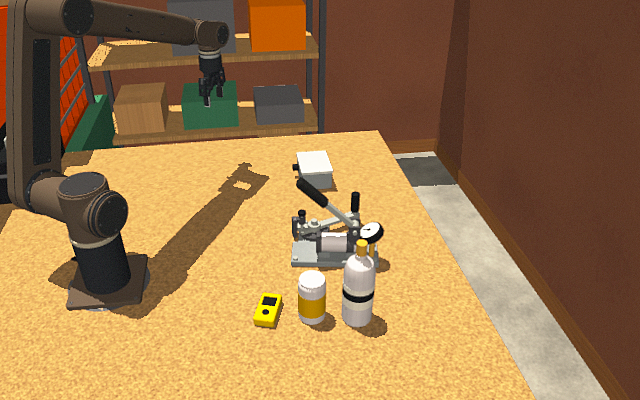

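The top view shows the pump at about (333,185), with the gauge at (342,152). The leg runs from its hinge at about (299,200) to the knob at (286,154). The bystanders are the box (202,181), cylinder (410,177), tin (403,210) and detector (393,246). I'll enlarge this area.

```bash
python3 - <<'E'
import cv2
a=cv2.imread("pics/top0.png")[130:240,270:380];b=cv2.imread("pics/side0.png")[170:280,280:390]
f=lambda i:cv2.resize(i,None,fx=5,fy=5,interpolation=cv2.INTER_CUBIC)
cv2.imwrite("pics/t1.png",f(a));cv2.imwrite("pics/s1.png",f(b))
E
cat > h.py <<'E'
import numpy as np,cv2
from plant import ctrl
from scipy.spatial.transform import Rotation as R
def ray(n,u,v):
    m=ctrl.camera_model(n);x,y=cv2.undistortPoints(np.array([[[u,v]]],float),m["intrinsics"],m["distortion"])[0,0]
    T=m["cam_to_world"];return T[:3,3],T[:3,:3]@[x,-y,-1]
def at(n,u,v,z):
    o,d=ray(n,u,v);return (o+d*(z-o[2])/d[2]).round(4)
def proj(n,p):
    m=ctrl.camera_model(n);T=np.linalg.inv(m["cam_to_world"]);c=T[:3,:3]@p+T[:3,3]
    q=np.array([[[c[0],-c[1],-c[2]]]]);return cv2.projectPoints(q,np.zeros(3),np.zeros(3),m["intrinsics"],m["distortion"])[0].ravel().round(1)
E
```

```text
(no output)
```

View pics/t1.png

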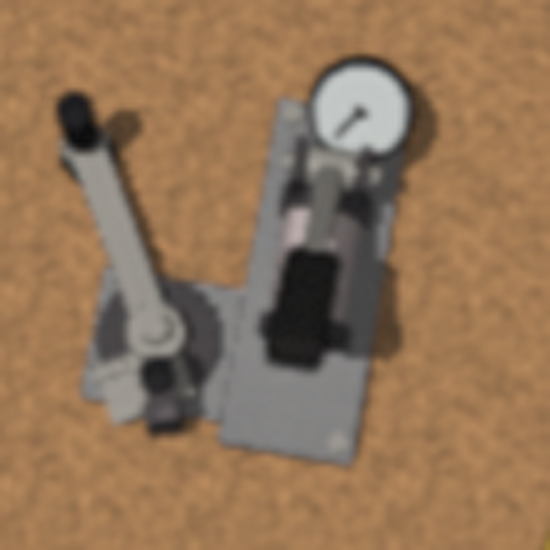

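View pics/s1.png

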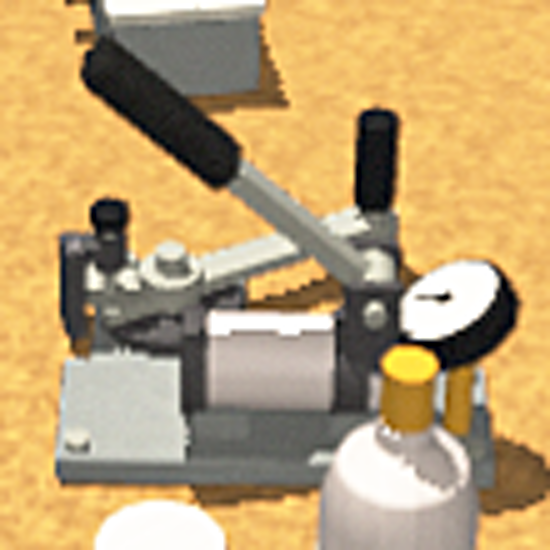

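Zoomed in from above: the knob top is at crop (73,102), the hinge bolt at (155,328), and the pin button at (158,375). The plate corners are at (220,440), (353,464) and (283,98), and the paddle spans (270–340, 250–365).

```bash
python3 - <<'E'
from h import *
t=lambda u,v,z:at("top",270+u/5,130+v/5,z)
A,B,C=t(220,440,.018),t(353,464,.018),t(283,98,.018)
print("corners",A,B,C,np.linalg.norm(A-B),np.linalg.norm(A-C))
yA=np.arctan2(*(A-B)[[1,0]])-np.pi/2; yC=np.arctan2(*(C-A)[[1,0]])
print("yaw",np.degrees([yA,yC]))
yaw=(yC*2.5+yA)/3.5
def fr(o,yaw,p): c,s=np.cos(yaw),np.sin(yaw);return np.array([o[0]+c*p[0]-s*p[1],o[1]+s*p[0]+c*p[1],p[2]])
# origin est from hinge, corners
c,s=np.cos(yaw),np.sin(yaw);Rm=np.array([[c,-s],[s,c]])
h=t(155,328,.05);k=t(75,100,.107)
es=[A[:2]-Rm@[-.12,.045],B[:2]-Rm@[-.12,-.045],C[:2]-Rm@[.12,.045],h[:2]-Rm@[-.06,.095]]
print(np.round(es,4));o=np.mean(es,0)
H=fr(o,yaw,[-.06,.095,.037]);print("o",o,"yaw",yaw,"hinge",H,"meas",h,"knob",k,"dist",np.linalg.norm(k[:2]-H[:2]),"ang",np.degrees(np.arctan2(*(k-H)[[1,0]])-yaw))
# knob in side: top centre (378,118)/5
print("knob side",at("side",280+378/5,170+118/5,.107), "pin top",t(158,375,.075),at("side",280+109/5,170+208/5,.075))
ang=.75;G=fr(o,yaw,[.05-.16*np.cos(.75),0,.105+.16*np.sin(.75)]);print("grip",G,[proj(n,G) for n in("top","side")])
for a in (85,100,115): print(a,fr(H,yaw+np.radians(a),[.14,0,.09]))
for n,u,v,z in(("box",203,165,.072),("cyl",410,172,.2),("tin",403,208,.12),("det",393,245,.026)):print(n,at("top",u,v,z))
print(R.from_quat(ctrl.get_state()["tcp_rot"]).as_matrix().round(3))
E
```

```text
corners [0.5039 0.0803 0.018 ] [ 0.4871 -0.0062  0.018 ] [0.7371 0.036  0.018 ] 0.0881163435464727 0.23737044887685574
yaw [-10.99112996 -10.75607001]
[[0.6133 0.0136]
 [0.6134 0.0155]
 [0.6108 0.0143]
 [0.6136 0.0162]]
o [0.61277722 0.01489753] yaw -0.1889009991225483 hinge [0.57168361 0.11947437 0.037     ] meas [0.5725 0.1208 0.05  ] knob [0.708 0.168 0.107] dist 0.14469587637898865 ang 30.417839739538753
knob side [0.7046 0.1646 0.107 ] pin top [0.5372 0.1175 0.075 ] [0.5418 0.1419 0.075 ]
grip [0.5469001  0.02749194 0.2140622 ] [array([331. , 192.3]), array([309.8, 191.6])]
85 [0.60985745 0.25416942 0.09      ]
100 [0.57369507 0.25945991 0.09      ]
115 [0.5373956  0.25521063 0.09      ]
box [0.6732 0.4377 0.072 ]
cyl [ 0.6067 -0.2004  0.2   ]
tin [ 0.5159 -0.1913  0.12  ]
det [ 0.412  -0.1725  0.026 ]
[[-0.893  0.451 -0.001]
 [ 0.451  0.893 -0.002]
 [ 0.    -0.002 -1.   ]]
```

```bash
cat >> h.py <<'E'
H=np.array([.5717,.1195]); YAW=-.1889
def wps(W,p=None,a=None):
    """W: (x,y,z,y-axis deg) per call; print the tool-axis shift and yaw for each, chained from the commanded pose"""
    s=ctrl.get_state();Rm=R.from_quat(s["tcp_rot"]).as_matrix()
    p=s["eef_pos"] if p is None else np.array(p)
    a=np.degrees(np.arctan2(Rm[1,1],Rm[0,1])) if a is None else a
    print("at",np.round(p,4),"a",round(a,1))
    for x,y,z,b in W:
        t=np.radians(a);Y=np.array([np.cos(t),np.sin(t),0]);Z=np.array([0,0,-1.]);X=np.cross(Y,Z)
        d=np.array([x,y,z])-p
        print("x %.4f y %.4f z %.4f yaw %.4f"%(d@X,d@Y,d@Z,-np.radians((b-a+180)%360-180)));p=np.array([x,y,z]);a=b
def leg(g,z,r=.14): # waypoint at leg angle g (pump frame deg)
    w=np.radians(g)+YAW;return (*(H+r*np.array([np.cos(w),np.sin(w)])),z,np.degrees(w)-90)
E
python3 - <<'E'
from h import *
K=leg(30,.2)
print(K)
P0=np.array([.304,.602]);f=lambda q:tuple(P0+(np.array(K[:2])-P0)*q)
wps([(*f(.33),.231,28),(*f(.67),.231,-6),(*f(1),.21,-40),(*K[:2],.16,K[3])])
E
```

```text
(np.float64(0.7039313020114192), np.float64(0.16548785457449441), 0.2, np.float64(-70.82317275002126))
at [0.304 0.602 0.23 ] a 63.2
x -0.1827 y -0.0691 z -0.0010 yaw 0.6143
x -0.1949 y 0.0504 z 0.0000 yaw 0.5934
x -0.1295 y 0.1463 z 0.0210 yaw 0.5934
x -0.0000 y 0.0000 z 0.0500 yaw 0.5380
```

Call:
{"name": "move_arm", "arguments": {"plan": [{"x":-0.183,"y":-0.069,"z":0,"yaw":0.614,"fingers":0},{"x":-0.183,"y":-0.069,"z":0,"yaw":0.614,"fingers":0},{"x":-0.183,"y":-0.069,"z":0,"yaw":0.614,"fingers":0},{"x":-0.183,"y":-0.069,"z":0,"yaw":0.614,"fingers":0},{"x":-0.183,"y":-0.069,"z":0,"yaw":0.614,"fingers":0}], "force": 20}}

```text
time: 0.6
eef_pos: [0.4399, 0.4544, 0.2307]
tcp_rot: [0.519, 0.855, -0.001, 0.001]
contact_force: [0.1, 0.2, 0.7]
opening: 0.998
finger_force: 0.0
```

Call:
{"name": "move_arm", "arguments": {"plan": [{"x":-0.195,"y":0.05,"z":0,"yaw":0.593,"fingers":0},{"x":-0.195,"y":0.05,"z":0,"yaw":0.593,"fingers":0},{"x":-0.195,"y":0.05,"z":0,"yaw":0.593,"fingers":0},{"x":-0.195,"y":0.05,"z":0,"yaw":0.593,"fingers":0},{"x":-0.195,"y":0.05,"z":0,"yaw":0.593,"fingers":0}]}}

```text
time: 1.1
eef_pos: [0.5753, 0.3057, 0.2306]
tcp_rot: [0.745, 0.667, -0.0, 0.001]
contact_force: [-0.5, 0.4, -0.3]
opening: 0.997
finger_force: 0.0
```

Call:
{"name": "move_arm", "arguments": {"plan": [{"x":-0.13,"y":0.146,"z":0.02,"yaw":0.593,"fingers":0},{"x":-0.13,"y":0.146,"z":0.02,"yaw":0.593,"fingers":0},{"x":-0.13,"y":0.146,"z":0.02,"yaw":0.593,"fingers":0},{"x":-0.13,"y":0.146,"z":0.02,"yaw":0.593,"fingers":0},{"x":-0.13,"y":0.146,"z":0.02,"yaw":0.593,"fingers":0}]}}

```text
time: 1.6
eef_pos: [0.706, 0.1615, 0.209]
tcp_rot: [0.907, 0.421, -0.001, 0.0]
contact_force: [0.2, -0.1, 0.7]
opening: 1.001
finger_force: 0.0
```

Call:
{"name": "move_arm", "arguments": {"plan": [{"x":0,"y":0,"z":0.05,"yaw":0.538,"fingers":0},{"x":0,"y":0,"z":0.05,"yaw":0.538,"fingers":0},{"x":0,"y":0,"z":0.05,"yaw":0.538,"fingers":0},{"x":0,"y":0,"z":0.05,"yaw":0.538,"fingers":0},{"x":0,"y":0,"z":0.05,"yaw":0.538,"fingers":0}]}}

```text
time: 2.1
eef_pos: [0.7029, 0.1673, 0.1608]
tcp_rot: [0.986, 0.169, -0.001, -0.0]
contact_force: [-0.4, -0.3, 0.8]
opening: 0.998
finger_force: 0.0
```

```bash
python3 - <<'E'
from h import *
s=ctrl.get_state();print(s["time"],s["qpos"].round(3),s["contact_force"].round(2))
wps([leg(30,.064)])
E
```

```text
2.1 [9.300e-02 4.460e-01 1.502e+00 1.000e-03 1.195e+00 1.324e+00] [-0.44 -0.3   0.82]
at [0.7029 0.1673 0.1608] a -70.5
x 0.0003 y 0.0021 z 0.0968 yaw 0.0048
```

Call:
{"name": "move_arm", "arguments": {"plan": [{"x":0,"y":0.002,"z":0.03,"yaw":0,"fingers":0},{"x":0,"y":0.002,"z":0.065,"yaw":0,"fingers":0},{"x":0,"y":0.002,"z":0.097,"yaw":0,"fingers":0},{"x":0,"y":0.002,"z":0.097,"yaw":0,"fingers":0.3}], "force": 20}}

```text
time: 2.5
eef_pos: [0.6997, 0.1642, 0.0576]
tcp_rot: [0.986, 0.169, -0.006, -0.001]
contact_force: [-1.0, -0.3, -1.1]
opening: 0.856
finger_force: 0.0
```

Call:
{"name": "move_arm", "arguments": {"plan": [{"x":0,"y":0,"z":0,"yaw":0,"fingers":0.75},{"x":0,"y":0,"z":0,"yaw":0,"fingers":0.75},{"x":0,"y":0,"z":0,"yaw":0,"fingers":0.75},{"x":0,"y":0,"z":0,"yaw":0,"fingers":0.75}], "force": 20}}

```text
time: 2.9
eef_pos: [0.7066, 0.1643, 0.0679]
tcp_rot: [0.986, 0.167, 0.003, -0.0]
contact_force: [-1.5, 1.7, 6.3]
opening: 0.296
finger_force: 22.4
```

```bash
python3 - <<'E'
from h import *
import cv2
s=ctrl.get_state();print(s["time"],s["eef_pos"],s["opening"],s["finger_force"],s["contact_force"].round(2))
a=ctrl.read_camera("top")[120:240,260:380,::-1];b=ctrl.read_camera("side")[150:270,280:400,::-1]
cv2.imwrite("pics/g.png",cv2.resize(np.hstack([a,b]),None,fx=3.3,fy=3.3,interpolation=cv2.INTER_CUBIC))
E
```

```text
2.9 [0.70655687 0.16425657 0.06794164] 0.29570572527161565 22.40944415330887 [-1.54  1.7   6.31]
```

View pics/g.png

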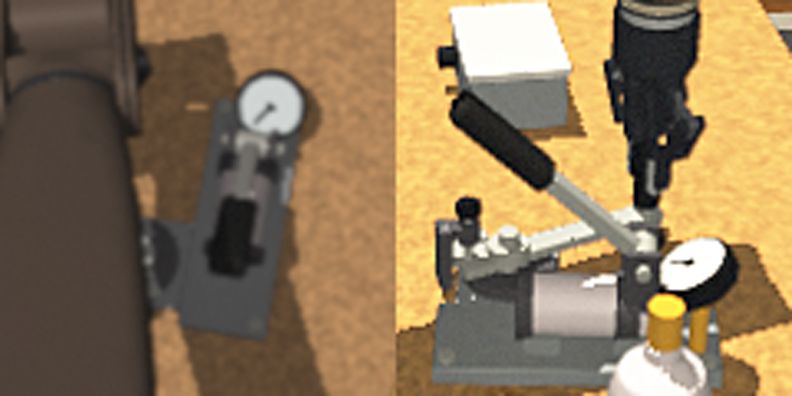

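The side view shows the fingers closed on the knob at about (650,190), and the lever is clear. Next I swing the leg along its arc.

Call:
{"name": "move_arm", "arguments": {"plan": [{"x":-0.0005,"y":-0.0122,"z":0,"yaw":-0.0873,"fingers":0.75},{"x":-0.0021,"y":-0.0243,"z":0,"yaw":-0.1745,"fingers":0.75},{"x":-0.0048,"y":-0.0362,"z":0,"yaw":-0.2618,"fingers":0.75},{"x":-0.0084,"y":-0.0479,"z":0,"yaw":-0.3491,"fingers":0.75},{"x":-0.0131,"y":-0.0592,"z":0,"yaw":-0.4363,"fingers":0.75}], "force": 20}}

```text
time: 3.5
eef_pos: [0.6769, 0.216, 0.068]
tcp_rot: [0.926, 0.377, 0.006, 0.001]
contact_force: [7.5, 4.2, 1.2]
opening: 0.298
finger_force: 22.7
```

```bash
cat >> h.py <<'E'
def rep():
    s=ctrl.get_state();p=s["eef_pos"];d=p[:2]-H;w=np.arctan2(d[1],d[0]);f=s["contact_force"]
    e=np.array([np.cos(w),np.sin(w)]);t=np.array([-e[1],e[0]])
    Y=R.from_quat(s["tcp_rot"]).as_matrix()[:,1]
    print("t",s["time"],"leg %.2f r %.4f z %.4f ydeg-leg+90 %.1f"%(np.degrees(w-YAW),np.hypot(*d),p[2],np.degrees(np.arctan2(Y[1],Y[0])-w)+90),"F rad %.1f tan %.1f z %.1f"%(f[:2]@e,f[:2]@t,f[2]),"grip",round(s["finger_force"],1),"open",round(s["opening"],3))
E
python3 -c "from h import *;rep()"
```

```text
t 3.5 leg 53.37 r 0.1427 z 0.0680 ydeg-leg+90 1.8 F rad 8.4 tan -1.9 z 1.2 grip 22.7 open 0.298
```

Call:
{"name": "move_arm", "arguments": {"plan": [{"x":0.0025,"y":-0.0122,"z":0,"yaw":-0.0873,"fingers":0.75},{"x":0.001,"y":-0.0243,"z":0,"yaw":-0.1745,"fingers":0.75},{"x":-0.0018,"y":-0.0362,"z":0,"yaw":-0.2618,"fingers":0.75},{"x":-0.0054,"y":-0.0479,"z":0,"yaw":-0.3491,"fingers":0.75},{"x":-0.0054,"y":-0.0479,"z":0,"yaw":-0.3491,"fingers":0.75}], "force": 20}}

```text
time: 4.0
eef_pos: [0.6371, 0.2465, 0.0679]
tcp_rot: [0.846, 0.533, 0.003, 0.001]
contact_force: [2.3, 2.2, 5.4]
opening: 0.297
finger_force: 22.8
```

```bash
python3 -c "from h import *;rep()"
```

```text
t 4.0 leg 73.59 r 0.1428 z 0.0679 ydeg-leg+90 1.6 F rad 3.0 tan -1.1 z 5.4 grip 22.8 open 0.297
```

Call:
{"name": "move_arm", "arguments": {"plan": [{"x":0,"y":-0.0049,"z":0,"yaw":-0.0349,"fingers":0.75},{"x":0,"y":-0.0098,"z":0,"yaw":-0.0698,"fingers":0.75},{"x":0,"y":-0.0146,"z":0,"yaw":-0.1047,"fingers":0.75}]}}

```text
time: 4.3
eef_pos: [0.626, 0.2516, 0.0678]
tcp_rot: [0.818, 0.575, 0.004, 0.002]
contact_force: [4.4, -1.7, 3.7]
opening: 0.296
finger_force: 23.4
```

```bash
python3 -c "from h import *;rep()"
```

```text
t 4.3 leg 78.47 r 0.1429 z 0.0678 ydeg-leg+90 2.6 F rad 0.1 tan -4.7 z 3.7 grip 23.4 open 0.296
```

Call:
{"name": "move_arm", "arguments": {"plan": [{"x":0,"y":-0.0037,"z":0,"yaw":-0.0262,"fingers":0.75},{"x":0,"y":-0.0073,"z":0,"yaw":-0.0524,"fingers":0.75},{"x":0,"y":-0.0073,"z":0,"yaw":-0.0524,"fingers":0.75}]}}

```text
time: 4.6
eef_pos: [0.6199, 0.2538, 0.0678]
tcp_rot: [0.803, 0.597, 0.005, 0.003]
contact_force: [6.9, -1.7, 2.4]
opening: 0.295
finger_force: 23.8
```

```bash
python3 -c "from h import *;rep()"
```

```text
t 4.6 leg 81.07 r 0.1427 z 0.0678 ydeg-leg+90 3.0 F rad 0.8 tan -7.1 z 2.4 grip 23.8 open 0.295
```

Call:
{"name": "move_arm", "arguments": {"plan": [{"x":0,"y":-0.0025,"z":0,"yaw":-0.0175,"fingers":0.75},{"x":0,"y":-0.0049,"z":0,"yaw":-0.0349,"fingers":0.75}]}}

```text
time: 4.8
eef_pos: [0.6169, 0.2549, 0.0678]
tcp_rot: [0.792, 0.61, 0.006, 0.004]
contact_force: [12.9, -1.7, -1.1]
opening: 0.299
finger_force: 25.3
```

```bash
python3 -c "from h import *;rep()"
```

```text
t 4.8 leg 82.37 r 0.1428 z 0.0678 ydeg-leg+90 3.7 F rad 2.5 tan -12.8 z -1.1 grip 25.3 open 0.299
```

Call:
{"name": "move_arm", "arguments": {"plan": [{"x":0,"y":-0.0025,"z":0,"yaw":-0.0175,"fingers":0.75},{"x":0,"y":-0.0049,"z":0,"yaw":-0.0349,"fingers":0.75}]}}

```text
time: 5.0
eef_pos: [0.61, 0.2568, 0.0678]
tcp_rot: [0.781, 0.625, 0.004, 0.003]
contact_force: [5.0, 0.2, 3.7]
opening: 0.299
finger_force: 23.4
```

```bash
python3 -c "from h import *;rep()"
```

```text
t 5.0 leg 85.23 r 0.1426 z 0.0678 ydeg-leg+90 2.9 F rad 1.6 tan -4.8 z 3.7 grip 23.4 open 0.299
```

The force peaked at 12.8 N and then fell, so the leg may have passed the rib. I'll check the pin.

```bash
python3 - <<'E'
from h import *
b=ctrl.read_camera("side")[195:255,280:360,::-1]
a=cv2.imread("pics/side0.png")[195:255,280:360]
cv2.imwrite("pics/p.png",cv2.resize(np.hstack([a,b]),None,fx=5,fy=5,interpolation=cv2.INTER_CUBIC));rep()
E
```

```text
t 5.05 leg 85.50 r 0.1425 z 0.0677 ydeg-leg+90 2.7 F rad 1.3 tan -3.8 z 4.4 grip 23.3 open 0.297
```

View pics/p.png

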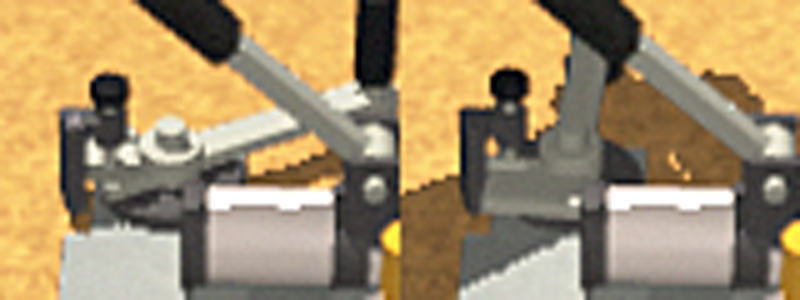

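The right half shows the pin head about 6 px higher (row 68, before 74), so it is riding on the rib. I'll keep pushing.

Call:
{"name": "move_arm", "arguments": {"plan": [{"x":0,"y":-0.0025,"z":0,"yaw":-0.0175,"fingers":0.75},{"x":0,"y":-0.0025,"z":0,"yaw":-0.0175,"fingers":0.75}]}}

```text
time: 5.25
eef_pos: [0.6063, 0.2576, 0.0677]
tcp_rot: [0.775, 0.632, 0.003, 0.002]
contact_force: [3.6, 0.9, 7.2]
opening: 0.3
finger_force: 23.1
```

```bash
cat >> h.py <<'E'
def pin():
    b=ctrl.read_camera("side").astype(int).sum(2)[200:240,280:320]
    # dark head top: first row in head columns where brightness falls half way, sub-pixel
    c=b[:, 20:24].mean(1) ; i=int(np.argmax(c<240));print("pin col profile",c[3:22].astype(int),"top row",200+i-(240-c[i])/(c[i-1]-c[i]))
E
python3 -c "
from h import *
rep();pin()
b=cv2.imread('pics/side0.png').astype(int).sum(2)[200:240,300:304].mean(1);print(b[3:22].astype(int))"
```

```text
t 5.25 leg 86.75 r 0.1424 z 0.0677 ydeg-leg+90 2.4 F rad 1.7 tan -3.2 z 7.2 grip 23.1 open 0.3
pin col profile [539 554 558 574 574 363  13  53  68  74  73  53 177 314 242 149 183 182
 176] top row 208.3518915060671
[535 541 549 549 573 566 412  68 106 130 136  53  59 146 255 144 171 170
 173]
```

Call:
{"name": "move_arm", "arguments": {"plan": [{"x":0,"y":-0.0025,"z":0,"yaw":-0.0175,"fingers":0.75},{"x":0,"y":-0.0037,"z":0,"yaw":-0.0262,"fingers":0.75}]}}

```text
time: 5.5
eef_pos: [0.6026, 0.2585, 0.0677]
tcp_rot: [0.767, 0.642, 0.003, 0.002]
contact_force: [0.8, -2.6, 8.8]
opening: 0.3
finger_force: 23.1
```

```bash
python3 -c "
from h import *
rep();pin()"
```

```text
t 5.5 leg 88.27 r 0.1424 z 0.0677 ydeg-leg+90 2.4 F rad -2.4 tan -1.4 z 8.8 grip 23.1 open 0.3
pin col profile [541 552 556 574 572 364  14  47  62  72  76  49 177 313 232 151 180 181
 176] top row 208.35566642908054
```

Call:
{"name": "move_arm", "arguments": {"plan": [{"x":0,"y":-0.0025,"z":0,"yaw":-0.0175,"fingers":0.75},{"x":0,"y":-0.0025,"z":0,"yaw":-0.0175,"fingers":0.75}]}}

```text
time: 5.75
eef_pos: [0.5998, 0.259, 0.0677]
tcp_rot: [0.761, 0.649, 0.002, 0.002]
contact_force: [-0.2, 0.2, 8.6]
opening: 0.297
finger_force: 23.0
```

```bash
python3 -c "
from h import *
rep();pin()"
```

```text
t 5.75 leg 89.43 r 0.1423 z 0.0677 ydeg-leg+90 2.3 F rad 0.2 tan 0.2 z 8.6 grip 23.0 open 0.297
pin col profile [540 551 564 568 573 361   8  55  68  73  76  51 181 312 244 153 177 182
 178] top row 208.34441301272983
```

Call:
{"name": "move_arm", "arguments": {"plan": [{"x":0,"y":-0.0025,"z":0,"yaw":-0.0175,"fingers":0.75},{"x":0,"y":-0.0037,"z":0,"yaw":-0.0262,"fingers":0.75}]}}

```text
time: 6.0
eef_pos: [0.5962, 0.2597, 0.0677]
tcp_rot: [0.752, 0.659, 0.003, 0.002]
contact_force: [2.1, 1.3, 8.2]
opening: 0.302
finger_force: 23.2
```

```bash
python3 -c "
from h import *
rep();pin()"
```

```text
t 6.0 leg 90.90 r 0.1423 z 0.0677 ydeg-leg+90 2.3 F rad 1.7 tan -1.8 z 8.2 grip 23.2 open 0.302
pin col profile [543 553 561 570 573 400  14  55  62  69  69  55 179 309 244 149 183 182
 177] top row 208.41618122977346
```

Call:
{"name": "move_arm", "arguments": {"plan": [{"x":0,"y":-0.0025,"z":0,"yaw":-0.0175,"fingers":0.75},{"x":0,"y":-0.0025,"z":0,"yaw":-0.0175,"fingers":0.75}]}}

```text
time: 6.25
eef_pos: [0.593, 0.2601, 0.0676]
tcp_rot: [0.747, 0.665, 0.002, 0.001]
contact_force: [-0.8, 1.3, 11.0]
opening: 0.299
finger_force: 23.0
```

```bash
python3 -c "
from h import *
rep();pin()"
```

```text
t 6.25 leg 92.23 r 0.1422 z 0.0676 ydeg-leg+90 2.0 F rad 1.1 tan 1.0 z 11.0 grip 23.0 open 0.299
pin col profile [543 551 558 569 582 465  15  41  64  71  71  48 176 312 245 145 183 180
 186] top row 208.5
```

Call:
{"name": "move_arm", "arguments": {"plan": [{"x":0,"y":-0.0025,"z":0,"yaw":-0.0175,"fingers":0.75},{"x":0,"y":-0.0025,"z":0,"yaw":-0.0175,"fingers":0.75}]}}

```text
time: 6.5
eef_pos: [0.5903, 0.2604, 0.0677]
tcp_rot: [0.741, 0.672, 0.001, 0.001]
contact_force: [-3.5, -0.8, 10.7]
opening: 0.303
finger_force: 23.0
```

```bash
python3 -c "
from h import *
rep();pin()"
```

```text
t 6.5 leg 93.31 r 0.1421 z 0.0677 ydeg-leg+90 1.9 F rad -1.3 tan 3.3 z 10.7 grip 23.0 open 0.303
pin col profile [537 552 564 569 583 466   8  40  66  77  71  57 147 281 249 150 185 185
 182] top row 208.49427168576105
```

Call:
{"name": "move_arm", "arguments": {"plan": [{"x":0,"y":-0.0025,"z":0,"yaw":-0.0175,"fingers":0.75},{"x":0,"y":-0.0025,"z":0,"yaw":-0.0175,"fingers":0.75}]}}

```text
time: 6.75
eef_pos: [0.5876, 0.2607, 0.0676]
tcp_rot: [0.735, 0.678, 0.001, 0.001]
contact_force: [-2.2, -0.5, 10.8]
opening: 0.296
finger_force: 23.0
```

```bash
python3 -c "
from h import *
rep();pin()"
```

```text
t 6.75 leg 94.38 r 0.1421 z 0.0676 ydeg-leg+90 1.9 F rad -0.8 tan 2.2 z 10.8 grip 23.0 open 0.296
pin col profile [538 553 563 564 590 533  10  46  60  74  73  57 150 281 245 158 186 178
 178] top row 208.56139512661252
```

Call:
{"name": "move_arm", "arguments": {"plan": [{"x":0,"y":-0.0025,"z":0,"yaw":-0.0175,"fingers":0.75},{"x":0,"y":-0.0037,"z":0,"yaw":-0.0262,"fingers":0.75},{"x":0,"y":-0.0037,"z":0,"yaw":-0.0262,"fingers":0.75}]}}

```text
time: 7.1
eef_pos: [0.5833, 0.261, 0.0676]
tcp_rot: [0.726, 0.688, 0.001, 0.0]
contact_force: [-4.7, -0.9, 11.5]
opening: 0.297
finger_force: 23.1
```

```bash
python3 -c "
from h import *
rep();pin()"
```

```text
t 7.1 leg 96.13 r 0.1420 z 0.0676 ydeg-leg+90 1.6 F rad -1.3 tan 4.6 z 11.5 grip 23.1 open 0.297
pin col profile [544 552 564 568 598 568 140  36  49  72  67  66 112 227 256 154 185 180
 177] top row 208.7663551401869
```

Call:
{"name": "move_arm", "arguments": {"plan": [{"x":0,"y":-0.0025,"z":0,"yaw":-0.0175,"fingers":0.75},{"x":0,"y":-0.0037,"z":0,"yaw":-0.0262,"fingers":0.75},{"x":0,"y":-0.0037,"z":0,"yaw":-0.0262,"fingers":0.75}]}}

```text
time: 7.45
eef_pos: [0.5789, 0.2611, 0.0675]
tcp_rot: [0.717, 0.697, -0.0, -0.0]
contact_force: [-6.8, -0.2, 13.4]
opening: 0.295
finger_force: 23.3
```

```bash
python3 -c "
from h import *
rep();pin()"
```

```text
t 7.45 leg 97.91 r 0.1418 z 0.0675 ydeg-leg+90 1.3 F rad -0.5 tan 6.7 z 13.4 grip 23.3 open 0.295
pin col profile [546 564 560 460 462 415 235  28  53  70  77  68  71 188 266 153 186 178
 182] top row 208.9736477115118
```

Call:
{"name": "move_arm", "arguments": {"plan": [{"x":0,"y":-0.0025,"z":0,"yaw":-0.0175,"fingers":0.75},{"x":0,"y":-0.0037,"z":0,"yaw":-0.0262,"fingers":0.75},{"x":0,"y":-0.0037,"z":0,"yaw":-0.0262,"fingers":0.75}]}}

```text
time: 7.8
eef_pos: [0.5744, 0.2611, 0.0675]
tcp_rot: [0.708, 0.706, -0.001, -0.001]
contact_force: [-9.3, -1.3, 15.5]
opening: 0.299
finger_force: 23.6
```

```bash
python3 -c "
from h import *
rep();pin();b=ctrl.read_camera('side')
cv2.imwrite('pics/q.png',cv2.resize(b[180:255,270:370,::-1],None,fx=6,fy=6,interpolation=cv2.INTER_CUBIC))"
```

```text
t 7.8 leg 99.71 r 0.1417 z 0.0675 ydeg-leg+90 1.0 F rad -1.5 tan 9.3 z 15.5 grip 23.6 open 0.299
pin col profile [475 514 463 283 282 266 283  58  55  64  68  80  67 117 191 162 188 175
 183] top row 209.1924360400445
```

View pics/q.png

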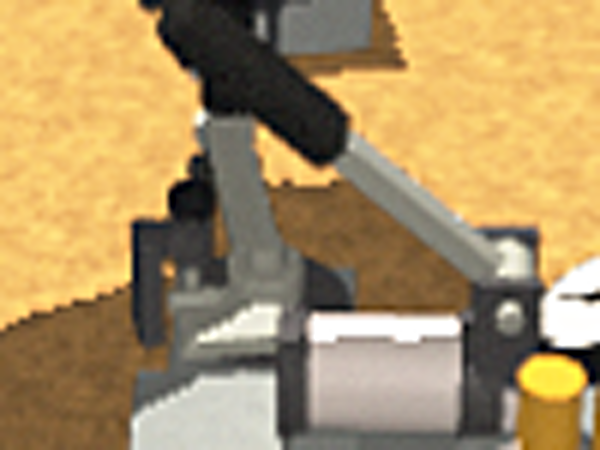

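The pin head at crop (192,200) is moving slowly down the far side of the rib, and the leg now pulls forward. I'll go on in small steps.

Call:
{"name": "move_arm", "arguments": {"plan": [{"x":0,"y":-0.0025,"z":0,"yaw":-0.0175,"fingers":0.75},{"x":0,"y":-0.0025,"z":0,"yaw":-0.0175,"fingers":0.75}]}}

```text
time: 8.1
eef_pos: [0.571, 0.261, 0.0674]
tcp_rot: [0.701, 0.713, -0.002, -0.001]
contact_force: [-12.4, -0.8, 16.8]
opening: 0.297
finger_force: 24.2
```

```bash
python3 -c "
from h import *
rep();pin()"
```

```text
t 8.1 leg 101.10 r 0.1415 z 0.0674 ydeg-leg+90 0.6 F rad -0.7 tan 12.4 z 16.8 grip 24.2 open 0.297
pin col profile [403 427 363 173 116 114 188 194  44  58  71  67  68  67  97 173 184 180
 184] top row 205.6496062992126
```

Call:
{"name": "move_arm", "arguments": {"plan": [{"x":0,"y":-0.0025,"z":0,"yaw":-0.0175,"fingers":0.75},{"x":0,"y":-0.0025,"z":0,"yaw":-0.0175,"fingers":0.75}]}}

```text
time: 8.35
eef_pos: [0.5687, 0.261, 0.0675]
tcp_rot: [0.695, 0.719, -0.002, -0.001]
contact_force: [-10.6, -2.4, 17.7]
opening: 0.299
finger_force: 24.0
```

```bash
python3 -c "
from h import *
rep();pin()"
```

```text
t 8.35 leg 102.05 r 0.1415 z 0.0675 ydeg-leg+90 0.6 F rad -2.1 tan 10.6 z 17.7 grip 24.0 open 0.299
pin col profile [358 376 333 141 111 103  98  60  70  50  45  79  82  67  85 136 190 187
 178] top row 205.4850455136541
```

Call:
{"name": "move_arm", "arguments": {"plan": [{"x":0,"y":-0.0025,"z":0,"yaw":-0.0175,"fingers":0.75},{"x":0,"y":-0.0025,"z":0,"yaw":-0.0175,"fingers":0.75}]}}

```text
time: 8.6
eef_pos: [0.5671, 0.261, 0.0675]
tcp_rot: [0.689, 0.724, -0.001, -0.001]
contact_force: [-7.0, -1.2, 15.4]
opening: 0.298
finger_force: 23.4
```

```bash
python3 -c "
from h import *
rep();pin()"
```

```text
t 8.6 leg 102.70 r 0.1416 z 0.0675 ydeg-leg+90 0.9 F rad -1.0 tan 7.0 z 15.4 grip 23.4 open 0.298
pin col profile [333 336 313 159 117 112 110  86  60  51  71  74  82  72  74 138 190 184
 181] top row 205.4763458401305
```

Call:
{"name": "move_arm", "arguments": {"plan": [{"x":0,"y":-0.0025,"z":0,"yaw":-0.0175,"fingers":0.75},{"x":0,"y":-0.0025,"z":0,"yaw":-0.0175,"fingers":0.75}]}}

```text
time: 8.85
eef_pos: [0.5654, 0.261, 0.0675]
tcp_rot: [0.683, 0.73, -0.0, -0.0]
contact_force: [-4.4, 0.0, 12.4]
opening: 0.299
finger_force: 23.2
```

```bash
python3 -c "
from h import *
rep();pin()"
```

```text
t 8.85 leg 103.39 r 0.1416 z 0.0675 ydeg-leg+90 1.2 F rad 0.2 tan 4.4 z 12.4 grip 23.2 open 0.299
pin col profile [310 325 295 179 170 133 130 111  66  53  62  74  91  68  78 140 189 183
 180] top row 205.47732181425485
```

```bash
python3 -c "
from h import *
b=ctrl.read_camera('side')
cv2.imwrite('pics/q2.png',cv2.resize(b[195:245,280:345,::-1],None,fx=10,fy=10,interpolation=cv2.INTER_CUBIC));rep()"
```

```text
t 8.95 leg 103.34 r 0.1416 z 0.0675 ydeg-leg+90 1.2 F rad 0.2 tan 4.7 z 12.3 grip 23.2 open 0.301
```

View pics/q2.png

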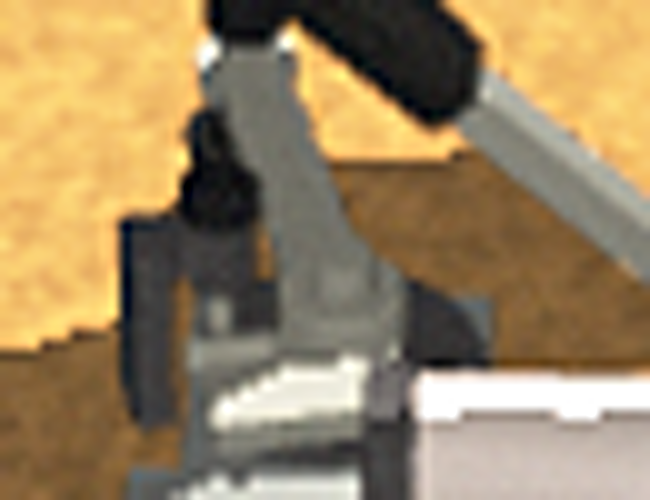

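The head's lower edge is now at about row 218, which is 2.8 px (about 10 mm) below its place on the rib and steady. So the pin has dropped home. I'll release the knob, rise, and check from above.

Call:
{"name": "move_arm", "arguments": {"plan": [{"x":0,"y":0,"z":0,"yaw":0,"fingers":0.3},{"x":0,"y":0,"z":0,"yaw":0,"fingers":0.1},{"x":0,"y":0,"z":0,"yaw":0,"fingers":0.1},{"x":0,"y":0,"z":-0.04,"yaw":0,"fingers":0.1},{"x":0,"y":0,"z":-0.08,"yaw":0,"fingers":0.1}]}}

```text
time: 9.45
eef_pos: [0.5635, 0.26, 0.1423]
tcp_rot: [0.683, 0.73, -0.003, -0.002]
contact_force: [1.3, -0.9, 1.0]
opening: 0.895
finger_force: 0.0
```

Call:
{"name": "move_arm", "arguments": {"plan": [{"x":0,"y":0,"z":-0.05,"yaw":0,"fingers":0.1},{"x":0,"y":0,"z":-0.1,"yaw":0,"fingers":0.1},{"x":0,"y":0,"z":-0.14,"yaw":0,"fingers":0.1},{"x":0,"y":0,"z":-0.14,"yaw":0,"fingers":0.1}]}}

```text
time: 9.85
eef_pos: [0.5683, 0.2614, 0.2928]
tcp_rot: [0.683, 0.73, 0.006, 0.004]
contact_force: [1.4, 0.1, 1.6]
opening: 0.899
finger_force: 0.0
```

```bash
python3 -c "
from h import *
s=ctrl.get_state();print(s['qpos'].round(2),s['contact_force'].round(1))
b=ctrl.read_camera('side')[180:255,270:370,::-1];a=ctrl.read_camera('top')[130:230,260:360,::-1]
b=cv2.resize(b,(500,375),interpolation=cv2.INTER_CUBIC);a=cv2.resize(a,(300,300),interpolation=cv2.INTER_CUBIC)
c=np.zeros((375,800,3),np.uint8);c[:,:500]=b;c[:300,500:]=a
cv2.imwrite('pics/r.png',c);rep();pin();wps([])"
```

```text
[ 0.27  0.13  1.65 -0.    1.35  0.2 ] [1.4 0.1 1.6]
t 9.95 leg 103.29 r 0.1413 z 0.2851 ydeg-leg+90 1.3 F rad 0.4 tan -0.5 z -0.1 grip 0.0 open 0.899
pin col profile [530 511 425 316 263 192 174 119  60  56  61  72  67  67  70 129 188 175
 169] top row 207.33098591549296
at [0.5648 0.2604 0.2829] a 3.8
```

View pics/r.png

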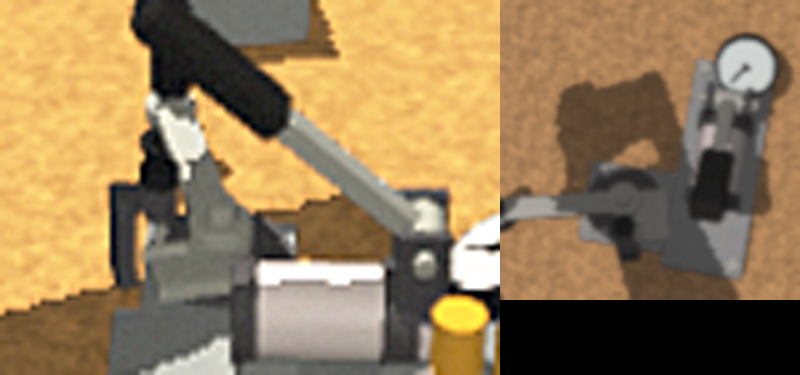

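The leg points out past 90°, and the pin's lower edge is still at row 218, so it stays locked with the gripper off. Next is the lever.

```bash
python3 -c "
from h import *
A=(.5433,.0292,.265,-10.8);wps([(.5433,.0292,.285,-10.8),A,(.5109,.0354,.113,-10.8)])"
```

```text
at [0.5648 0.2604 0.2829] a 3.8
x -0.2293 y -0.0367 z -0.0021 yaw 0.2543
x 0.0000 y 0.0000 z 0.0200 yaw -0.0000
x 0.0000 y -0.0330 z 0.1520 yaw -0.0000
```

Call:
{"name": "move_arm", "arguments": {"plan": [{"x":-0.229,"y":-0.037,"z":-0.02,"yaw":0.254,"fingers":1},{"x":-0.229,"y":-0.037,"z":-0.02,"yaw":0.254,"fingers":1},{"x":-0.229,"y":-0.037,"z":-0.02,"yaw":0.254,"fingers":1},{"x":-0.229,"y":-0.037,"z":-0.02,"yaw":0.254,"fingers":1},{"x":-0.229,"y":-0.037,"z":-0.02,"yaw":0.254,"fingers":1}]}}

```text
time: 10.5
eef_pos: [0.5419, 0.027, 0.3013]
tcp_rot: [0.771, 0.637, -0.002, -0.002]
contact_force: [-0.1, -0.9, -0.2]
opening: 0.041
finger_force: 0.0
```

Call:
{"name": "move_arm", "arguments": {"plan": [{"x":0,"y":0,"z":0.02,"yaw":0,"fingers":1},{"x":0,"y":0,"z":0.038,"yaw":0,"fingers":1},{"x":0,"y":0,"z":0.038,"yaw":0,"fingers":1}]}}

```text
time: 10.8
eef_pos: [0.5406, 0.0295, 0.2601]
tcp_rot: [0.771, 0.637, -0.004, -0.004]
contact_force: [-0.5, 0.5, 0.1]
opening: -0.001
finger_force: 0.0
```

```bash
python3 -c "
from h import *
wps([(.5433,.0292,.265,-10.8),(.5109,.0354,.113,-10.8)]);s=ctrl.get_state();print(s['contact_force'].round(1),s['opening'],proj('side',s['eef_pos']))
cv2.imwrite('pics/l.png',cv2.resize(ctrl.read_camera('side')[130:270,250:410,::-1],None,fx=4,fy=4,interpolation=cv2.INTER_CUBIC))"
```

```text
at [0.5406 0.0295 0.2601] a -10.8
x 0.0002 y 0.0027 z -0.0049 yaw -0.0008
x 0.0000 y -0.0330 z 0.1520 yaw -0.0000
[-0.5  0.5  0.1] -0.0014564084950011962 [307.2 175.8]
```

View pics/l.png

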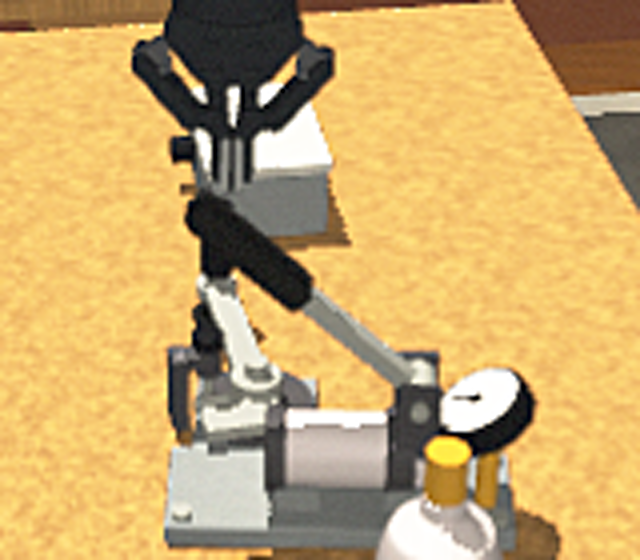

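The shut fingertips at crop (232,185) sit directly above the black paddle, and the leg points outward behind it. I'll press now.

Call:
{"name": "move_arm", "arguments": {"plan": [{"x":0,"y":-0.003,"z":0.03,"yaw":0,"fingers":1},{"x":0,"y":-0.01,"z":0.06,"yaw":0,"fingers":1},{"x":0,"y":-0.018,"z":0.09,"yaw":0,"fingers":1},{"x":0,"y":-0.026,"z":0.12,"yaw":0,"fingers":1},{"x":0,"y":-0.03,"z":0.145,"yaw":0,"fingers":1}]}}

```text
time: 11.35
eef_pos: [0.5145, 0.0358, 0.1238]
tcp_rot: [0.77, 0.638, 0.0, 0.0]
contact_force: [-5.1, 0.7, 14.7]
opening: -0.003
finger_force: 7.6
```

Call:
{"name": "move_arm", "arguments": {"plan": [{"x":0,"y":0,"z":0.004,"yaw":0,"fingers":1},{"x":0,"y":0,"z":0.007,"yaw":0,"fingers":1}]}}

```text
time: 11.55
eef_pos: [0.5137, 0.0359, 0.1164]
tcp_rot: [0.77, 0.638, -0.001, -0.001]
contact_force: [-8.3, 0.1, 14.6]
opening: 0.001
finger_force: 7.3
```

```bash
python3 -c "
from h import *
wps([]);s=ctrl.get_state();print(s['contact_force'].round(1))
cv2.imwrite('pics/d.png',cv2.resize(ctrl.read_camera('side')[150:270,270:390,::-1],None,fx=4.5,fy=4.5,interpolation=cv2.INTER_CUBIC))"
```

```text
at [0.5137 0.0359 0.1164] a -10.7
[-8.3  0.1 14.6]
```

View pics/d.png

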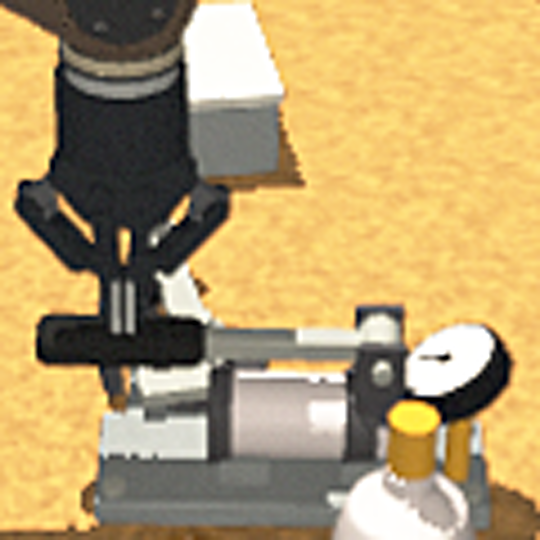

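The lever lies level at crop row 335, so it is fully down. I'll raise it and repeat, going 2 mm deeper.

Call:
{"name": "move_arm", "arguments": {"plan": [{"x":0,"y":0,"z":0.002,"yaw":0,"fingers":1},{"x":0,"y":0.006,"z":-0.035,"yaw":0,"fingers":1},{"x":0,"y":0.015,"z":-0.075,"yaw":0,"fingers":1},{"x":0,"y":0.025,"z":-0.115,"yaw":0,"fingers":1},{"x":0,"y":0.03,"z":-0.152,"yaw":0,"fingers":1}]}}

```text
time: 12.1
eef_pos: [0.545, 0.0298, 0.2698]
tcp_rot: [0.77, 0.638, 0.001, 0.001]
contact_force: [0.5, 0.8, 0.3]
opening: 0.001
finger_force: 0.0
```

Call:
{"name": "move_arm", "arguments": {"plan": [{"x":0,"y":0,"z":-0.005,"yaw":0,"fingers":1},{"x":0,"y":0,"z":-0.005,"yaw":0,"fingers":1},{"x":0,"y":0,"z":0,"yaw":0,"fingers":1}]}}

```text
time: 12.4
eef_pos: [0.543, 0.03, 0.2651]
tcp_rot: [0.77, 0.638, -0.001, -0.001]
contact_force: [0.0, -0.9, -0.2]
opening: 0.003
finger_force: 0.0
```

```bash
python3 -c "
from h import *
wps([]);s=ctrl.get_state();print(s['contact_force'].round(1))
b=cv2.imread('pics/l.png');a=cv2.resize(ctrl.read_camera('side')[130:270,250:410,::-1],None,fx=4,fy=4,interpolation=cv2.INTER_CUBIC)
print(np.abs(a.astype(int)-b)[180:420,180:440].mean())"
```

```text
at [0.543  0.03   0.2651] a -10.8
[ 0.  -0.9 -0.2]
2.0260096153846154
```

The picture matches the lever-up view and the contact is free. Strokes 2, 3 and a spare fourth follow.

Call:
{"name": "move_arm", "arguments": {"plan": [{"x":0,"y":-0.006,"z":0.04,"yaw":0,"fingers":1},{"x":0,"y":-0.015,"z":0.08,"yaw":0,"fingers":1},{"x":0,"y":-0.026,"z":0.12,"yaw":0,"fingers":1},{"x":0,"y":-0.03,"z":0.145,"yaw":0,"fingers":1},{"x":0,"y":-0.03,"z":0.153,"yaw":0,"fingers":1}]}}

```text
time: 12.95
eef_pos: [0.5131, 0.0356, 0.1155]
tcp_rot: [0.77, 0.638, -0.002, -0.002]
contact_force: [-20.1, 2.0, 54.1]
opening: -0.001
finger_force: 27.2
```

Call:
{"name": "move_arm", "arguments": {"plan": [{"x":0,"y":0,"z":0.001,"yaw":0,"fingers":1},{"x":0,"y":0,"z":0.001,"yaw":0,"fingers":1}]}}

```text
time: 13.15
eef_pos: [0.513, 0.0356, 0.1158]
tcp_rot: [0.77, 0.638, -0.002, -0.002]
contact_force: [-12.5, 1.3, 27.7]
opening: 0.001
finger_force: 13.8
```

Call:
{"name": "move_arm", "arguments": {"plan": [{"x":0,"y":0.006,"z":-0.035,"yaw":0,"fingers":1},{"x":0,"y":0.015,"z":-0.075,"yaw":0,"fingers":1},{"x":0,"y":0.025,"z":-0.115,"yaw":0,"fingers":1},{"x":0,"y":0.03,"z":-0.154,"yaw":0,"fingers":1},{"x":0,"y":0.03,"z":-0.154,"yaw":0,"fingers":1}]}}

```text
time: 13.65
eef_pos: [0.5462, 0.0293, 0.2715]
tcp_rot: [0.77, 0.638, 0.003, 0.003]
contact_force: [-0.1, 0.1, 0.5]
opening: -0.001
finger_force: 0.0
```

Call:
{"name": "move_arm", "arguments": {"plan": [{"x":0,"y":0,"z":0,"yaw":0,"fingers":1},{"x":0,"y":0,"z":0,"yaw":0,"fingers":1},{"x":0,"y":0,"z":0,"yaw":0,"fingers":1}]}}

```text
time: 13.95
eef_pos: [0.5419, 0.0299, 0.263]
tcp_rot: [0.77, 0.638, -0.002, -0.002]
contact_force: [0.4, 0.6, -0.2]
opening: -0.0
finger_force: 0.0
```

Call:
{"name": "move_arm", "arguments": {"plan": [{"x":0,"y":-0.006,"z":0.04,"yaw":0,"fingers":1},{"x":0,"y":-0.015,"z":0.08,"yaw":0,"fingers":1},{"x":0,"y":-0.026,"z":0.12,"yaw":0,"fingers":1},{"x":0,"y":-0.03,"z":0.145,"yaw":0,"fingers":1},{"x":0,"y":-0.03,"z":0.153,"yaw":0,"fingers":1}]}}

```text
time: 14.45
eef_pos: [0.5137, 0.0355, 0.1156]
tcp_rot: [0.77, 0.638, -0.001, -0.001]
contact_force: [-17.9, 1.8, 48.5]
opening: -0.001
finger_force: 24.0
```

Call:
{"name": "move_arm", "arguments": {"plan": [{"x":0,"y":0,"z":0.001,"yaw":0,"fingers":1},{"x":0,"y":0,"z":0.001,"yaw":0,"fingers":1}]}}

```text
time: 14.65
eef_pos: [0.5136, 0.0355, 0.1159]
tcp_rot: [0.77, 0.638, -0.002, -0.001]
contact_force: [-11.1, 0.6, 24.2]
opening: 0.003
finger_force: 11.9
```

Call:
{"name": "move_arm", "arguments": {"plan": [{"x":0,"y":0.006,"z":-0.035,"yaw":0,"fingers":1},{"x":0,"y":0.015,"z":-0.075,"yaw":0,"fingers":1},{"x":0,"y":0.025,"z":-0.115,"yaw":0,"fingers":1},{"x":0,"y":0.03,"z":-0.154,"yaw":0,"fingers":1},{"x":0,"y":0.03,"z":-0.154,"yaw":0,"fingers":1}]}}

```text
time: 15.15
eef_pos: [0.5466, 0.0292, 0.2724]
tcp_rot: [0.77, 0.638, 0.004, 0.004]
contact_force: [-0.1, 0.7, 0.6]
opening: -0.003
finger_force: 0.0
```

Call:
{"name": "move_arm", "arguments": {"plan": [{"x":0,"y":0,"z":0,"yaw":0,"fingers":1},{"x":0,"y":0,"z":0,"yaw":0,"fingers":1},{"x":0,"y":0,"z":0,"yaw":0,"fingers":1}]}}

```text
time: 15.45
eef_pos: [0.5421, 0.0299, 0.2633]
tcp_rot: [0.77, 0.638, -0.002, -0.002]
contact_force: [-0.5, 0.2, 0.2]
opening: 0.003
finger_force: 0.0
```

Call:
{"name": "move_arm", "arguments": {"plan": [{"x":0,"y":-0.006,"z":0.04,"yaw":0,"fingers":1},{"x":0,"y":-0.015,"z":0.08,"yaw":0,"fingers":1},{"x":0,"y":-0.026,"z":0.12,"yaw":0,"fingers":1},{"x":0,"y":-0.03,"z":0.145,"yaw":0,"fingers":1},{"x":0,"y":-0.03,"z":0.153,"yaw":0,"fingers":1}]}}

```text
time: 15.95
eef_pos: [0.5138, 0.0355, 0.1156]
tcp_rot: [0.77, 0.638, -0.001, -0.001]
contact_force: [-18.5, 1.3, 48.3]
opening: -0.001
finger_force: 23.7
```

Call:
{"name": "move_arm", "arguments": {"plan": [{"x":0,"y":0,"z":0.001,"yaw":0,"fingers":1},{"x":0,"y":0,"z":0.001,"yaw":0,"fingers":1}]}}

```text
time: 16.15
eef_pos: [0.5136, 0.0355, 0.1159]
tcp_rot: [0.77, 0.638, -0.001, -0.001]
contact_force: [-10.0, 1.9, 23.8]
opening: 0.003
finger_force: 11.7
```

Call:
{"name": "move_arm", "arguments": {"plan": [{"x":0,"y":0.006,"z":-0.035,"yaw":0,"fingers":1},{"x":0,"y":0.015,"z":-0.075,"yaw":0,"fingers":1},{"x":0,"y":0.025,"z":-0.115,"yaw":0,"fingers":1},{"x":0,"y":0.03,"z":-0.154,"yaw":0,"fingers":1},{"x":0,"y":0.03,"z":-0.19,"yaw":0,"fingers":1}]}}

```text
time: 16.65
eef_pos: [0.5435, 0.0296, 0.3029]
tcp_rot: [0.77, 0.637, -0.0, -0.0]
contact_force: [0.9, -0.1, -0.8]
opening: 0.003
finger_force: 0.0
```

Call:
{"name": "move_arm", "arguments": {"plan": [{"x":0,"y":0,"z":-0.02,"yaw":0,"fingers":1},{"x":0,"y":0,"z":-0.02,"yaw":0,"fingers":1},{"x":0,"y":0,"z":-0.02,"yaw":0,"fingers":1},{"x":0,"y":0,"z":-0.02,"yaw":0,"fingers":1}]}}

```text
time: 17.05
eef_pos: [0.5424, 0.0298, 0.3191]
tcp_rot: [0.77, 0.638, -0.002, -0.002]
contact_force: [0.1, -0.3, -0.3]
opening: -0.001
finger_force: 0.0
```

```bash
python3 -c "
from h import *
s=ctrl.get_state();print(s['time'],s['contact_force'].round(1))
cv2.imwrite('pics/z.png',ctrl.read_camera('side')[100:400,200:500,::-1].repeat(2,0).repeat(2,1));pin()"
```

```text
17.05 [ 0.1 -0.3 -0.3]
pin col profile [543 521 429 331 273 193 165 129 114 116 124 136 111  64  75 138 188 180
 177] top row 207.41875
```

View pics/z.png

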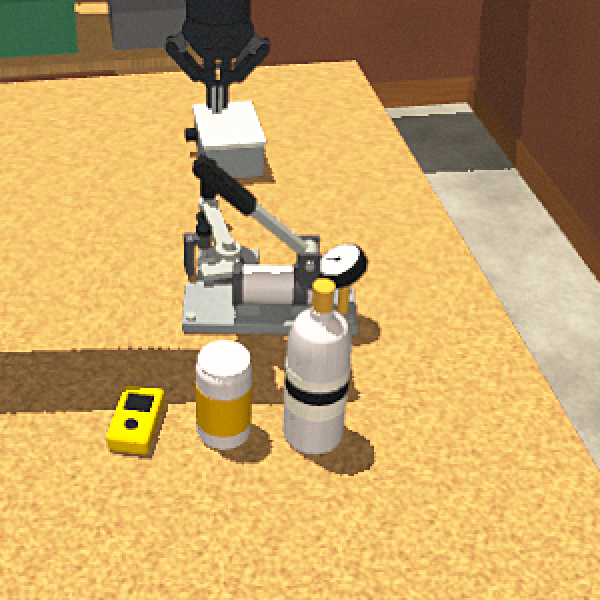

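The lever is up at (225,185), the leg is out, and the pin's lower edge is still at row 218. The bystanders have not moved and nothing touches the robot, so I'm handing in.

```bash
python3 -c "
from plant import ctrl
print(ctrl.sign_off())"
```

```text
the job is handed in; nothing more can be done
None
```

I swung the leg out until the pin dropped home (judged from the camera and the forces), pumped four full strokes, left the lever up with the bystanders unmoved, and handed the job in at about 17 s; the sign-off gave no verdict.

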